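# Put the hand microscope on charge with its zoom collar on the red mark

## Robot

A 6-joint arm with a two-finger parallel gripper is mounted at the origin on the work surface. World frame = base frame: x ahead of the robot, y to its left, z up, the work surface at z = 0. Lengths are in mm, angles in rad, forces in N, time in s.
With the tool pointing down it reaches from about 400 to 925 mm from the base axis. Payload 12.5 kg.
Tool frame: the origin (TCP) lies midway between the tips of the shut fingers; the grasp point (between the pads) lies 19 mm behind it; z points along the fingers, y is the line along which they close (so a half turn about z gives the same grasp; the last joint's range is limited). The gripper opens to 95 mm and grips with 3 to 60 N. Pads are 20 mm wide; open, the fingers measure 119 mm over their backs; the gripper's body (75 mm by 180 mm) begins 59 mm behind the grasp point.
Start: joints at [-1.275, 0.491, 1.559, -0, 1.092, -0.106], TCP at [244.446, -575.233, 214.661] pointing down, gripper open.
Joint ranges: [-3.1, 3.1], [-0.84, 2.19], [0.05, 2.79], [-1.13, 4.28], [0.06, 2.93], [-2.69, 2.69]. Speed limits (rad/s): [2.22, 2.22, 2.79, 3.14, 3.14, 3.14].

## Interface

Orientations are given as [roll, pitch, yaw] about the fixed x, y, z axes, in that order (R = Rz(yaw) Ry(pitch) Rx(roll)).
In Python, from cell import * gives the robot as it stands. The module is installed in compiled form; this text tells all that it offers.
- The arm moves only by the tool arm_command, never from a script. Its arguments are lists of equal length, an entry for each row: "delta_pos": the shift along the world's x, y, z in units of 250 mm (1.0 is 250 mm), a list of three; "delta_rot": the turn, a rotation vector about the world's x, y, z in units of 90 degrees (1.0 is 90 degrees), a list of three; "claw": the closure, from 0 (fully open) to 1 (shut). In form: {"delta_pos": [[tx, ty, tz], ...], "delta_rot": [[wx, wy, wz], ...], "claw": [claw, ...]}. A call has exactly 5 rows; each row is the pose to reach, as a shift and turn from the pose commanded when the call began; what a row does not reach only later rows make up. A row lasts 1/12 s, in which the tool goes at most 41.7 mm and 7.16 degrees, less where a joint would pass 70% of its speed; a pose out of reach is approached as far as the arm can. A call with a number of a shift or a turn outside -1 to 1 is refused whole. A call with a gripper value outside its range is refused whole. The fingers move at their own pace and stop on an object; the grip force is fixed at half the most. Time passes only in rows, so rows that repeat a pose let the fingers close, or fill a call up. It gives the time, the measured TCP pose, the force, the opening and the grip force at its end, in the units of the state.
- state(): the state, without advancing time (a new reading comes with each control period).
- read_camera(name): name is "scene" or "top" or "wrist"; returns the picture (420x560x3 uint8, red, green, blue); there is no depth.
- calibration(name): a dict with "camera_matrix" (3x3 intrinsics, pixels), "T" (4x4, takes a point from camera to world coordinates). Camera axes: x right, y down, z forward; pixel columns grow to the right and rows downward; lengths in mm; the calibration is good to about 2 mm. A picture is of the moment at which its call begins: read the wrist's pose just before it. calibration takes no time and is no camera call; for the wrist camera it gives the pose at the moment of the call.
- job_done(): hands the job in; it is judged then, once.
The state is a dict: "t": time; "joints": joint angles; "qvel": joint speeds; "tau": joint torques, N m; "eef_pos": TCP position; "tcp_rot": TCP orientation; "ft_force": force on the tool from outside, world axes, zero at the start; "moment": the same for the moment, N m; "opening": opening from 0.0 (shut) to 1.0 (fully open); "grip_force": force on a finger pad.
Only numpy, scipy, OpenCV 4.12 (cv2) and the standard library are available. Lean on these libraries where they do the work, as an engineer would, in place of code of your own. Each camera call takes 0.05 s, during which the arm holds its last target. There are 200 camera calls.

## Task

Put the hand microscope on charge for the next stitch check: carry it upright by its white cap, never by the zoom collar, and lower it, without dropping it, fully home into the one free well of the charging block. Then take it by the black zoom collar and turn that until it clicks with its white line on the red mark. Leave everything else where it is.

Things in the scene. Friction and masses are not known exactly. Their poses are not given: they have to be found in the camera images.
- scope: Cordless hand microscope upright on its foot on the slab; 146 mm tall, 0.25 kg. Origin: centre of the underside; z up the barrel. Dark square foot 42 x 42 mm (sides along x and y), 28 mm high; metal barrel, diameter 38 mm, to z = 81 mm; black zoom collar; white cap. In a well the foot keys it against turning, any of four ways round. Red mark 0.60 rad counter-clockwise (from above) of its x axis.
- cap (a point): Centre of the top of the white cap (blue button), z = 146 mm on the microscope. Cap: diameter 36 mm, z = 105 to 146 mm, fixed to the barrel; up to z = 111 mm a skirt of diameter 41 mm. The red mark is a stripe up the skirt, the side and the top edge; small dark ticks on the skirt mark -1.50, -0.60 and +1.50.
- collar (a joint): Angle of the zoom collar, rad, growing counter-clockwise from above: where its white line stands, from the microscope's x axis. It clicks every 0.30 rad (0, 0.30, 0.60 ...) from -1.50 to +1.50, the red mark being +0.60; let go between clicks, it slips into the nearest one. Starts between -1.50 and -0.30. Takes about 0.1 N m, which would spin the whole microscope if no well held its foot.
- collar_ring: The black zoom collar itself, diameter 50 mm, 24 mm high. Origin: centre of its underside, 81 mm above the underside of the microscope's foot, on the axis; its x axis points to the white line.
- dock: Grey charging block fixed on the bench, 96 x 306 x 34 mm (x, y, z). Origin: centre of its underside. Three square wells along its y axis, sides parallel to the block's, 45 x 45 mm with 3 mm chamfers (1.5 mm play each side of the foot), 26 mm deep, floor 8 mm above the bench. Two hold other tools, one is free; a green lamp is lit at the free well's -x edge.
- well0 (a point): Centre of the floor of the first well, at y = -105 mm in the block's frame.
- well1 (a point): Centre of the floor of the middle well, at y = 0 in the block's frame.
- well2 (a point): Centre of the floor of the third well, at y = +105 mm in the block's frame.
- torch: Yellow inspection torch standing in a well on the same square foot, head diameter 42 mm, 112 mm tall. Origin: centre of the underside of its foot. Stays.
- burner: Orange thread burner standing in a well on the same square foot, 25 mm thick, 123 mm tall. Origin: centre of the underside of its foot. Stays.
- slab: White marble work slab fixed on the bench, 260 x 260 x 30 mm. Origin: centre of its underside.
- awl: Awl lying on the slab, dark wooden haft 62 mm long and 28 mm thick, 124 mm in all along its x axis. Origin: under its middle. Stays.
- iron: Steel pricking iron lying on the slab, 112 mm along its x axis, 10 mm high. Origin: under its middle. Stays.
- mallet: Wooden mallet lying on the bench behind the slab: head 68 mm thick and 105 mm wide, handle 190 mm long along its x axis. Origin: under the handle, 85 mm from the middle of the head, which is on the +x side. Stays.
- glue: Closed glue tin, diameter 82 mm, 78 mm tall (88 with its knob). Origin: centre of its underside. Stays.
- spool: Thread spool standing on the bench, diameter 42 mm, 54 mm tall. Origin: centre of its underside. Stays.
- paint: Brown edge-paint bottle, diameter 42 mm, 72 mm tall. Origin: centre of its underside. Stays.

How it is judged (in metres and radians):
At the end, for the whole second after the job is handed in: Microscope at rest in the well that was free: foot within 4 mm of the well's centre and 2.5 mm of its floor, upright to 0.05 rad; collar clicked onto the red mark (joint +0.60, within 0.12 rad); tools on charge within 15 mm, all else within 30 mm, of where they were ((horizontal distance between scope and well0 below 0.004 m or horizontal distance between scope and well1 below 0.004 m or horizontal distance between scope and well2 below 0.004 m) and z of scope in the frame of dock below 0.0105 m and angle between scope's own z axis and vertical below 0.05 rad and value of joint collar between 0.48 and 0.72 rad and linear speed of scope below 0.02 m/s and velocity of joint collar between -0.1 and 0.1 rad/s and distance of each of torch, burner from where it was at the start of the episode below 0.015 m and distance of each of awl, iron, mallet, glue, spool, paint from where it was at the start of the episode below 0.03 m); the robot touches nothing.
It fails at once if the zoom collar is gripped or pushed (over 2 N) while the microscope is not in a well (contact force between the fingers and collar_ring above 2 N and not ((horizontal distance between scope and well0 below 0.008 m or horizontal distance between scope and well1 below 0.008 m or horizontal distance between scope and well2 below 0.008 m) and z of scope in the frame of dock below 0.016 m)).
It fails at once if the microscope is tipped by more than 0.5 rad (angle between scope's own z axis and vertical above 0.5 rad).
It fails at once if the microscope is dropped: it falls free of the fingers faster than 0.6 m/s (contact force between the fingers and scope below 0.1 N and linear speed of scope above 0.6 m/s).
It fails at once if a tool already on charge is moved by 15 mm (distance of any of torch, burner from where it was at the start of the episode above 0.015 m).
It fails at once if another thing on the bench or slab is moved by 30 mm (distance of any of awl, iron, mallet, glue, spool, paint from where it was at the start of the episode above 0.03 m).
It also fails if it takes over 64 s, if anything falls off the work surface, if the arm or the gripper's body presses on something with over 40 N, if the wrist force passes 120 N, or if a joint passes its speed limit or range.

## Working session

There is one attempt and no reset: what is moved stays moved. The work goes in short steps, Python scripts to look and compute and a tool call to move; the robot and the scene stay as the last step left them, time stands still between calls to the robot, and variables do not carry over. Pictures are saved under pics/ and viewed, at most 10 in all, crops included, and the job is handed in when it is done.

Besides the shell and the picture viewer there is one more tool, called after ">>>" as name(argument=value, ...) on one line, values as JSON. arm_command: Moves the arm, as the interface text tells. Shifts and turns lie within -1 to 1; 1 stands for 250 mm of shift or 90 degrees of turn. Its arguments: {"type":"object","properties":{"delta_pos":{"type":"array"},"delta_rot":{"type":"array"},"claw":{"type":"array"}},"required":["delta_pos","delta_rot","claw"]}

```bash
mkdir -p pics
cat > h.py <<'E'
from cell import *
import numpy as np, cv2
def save(n,img): cv2.imwrite(f'pics/{n}.png',cv2.cvtColor(img,cv2.COLOR_RGB2BGR))
def proj(c,P):
    T=np.linalg.inv(c['T']); P=np.atleast_2d(P); q=P@T[:3,:3].T+T[:3,3]; q=q@np.array(c['camera_matrix']).T; return q[:,:2]/q[:,2:]
def ray(c,uv):
    T=np.array(c['T']); d=T[:3,:3]@np.linalg.inv(c['camera_matrix'])@np.array([*uv,1.]); return T[:3,3],d/np.linalg.norm(d)
def atz(c,uv,z):
    o,d=ray(c,uv); return o+d*(z-o[2])/d[2]
def tri(*cu):
    A=np.zeros((3,3));b=np.zeros(3);L=[]
    for c,uv in cu:
        o,d=ray(c,uv);M=np.eye(3)-np.outer(d,d);A+=M;b+=M@o;L.append((M,o))
    p=np.linalg.solve(A,b); return p,[np.linalg.norm(M@(p-o)) for M,o in L]
E
python3 - <<'E'
from h import *
for n in('scene','top'):
    im=read_camera(n); save(n,im); c=calibration(n); print(n,np.round(c['T'],3).tolist(),np.round(c['camera_matrix'],1).tolist())
s=state();print(s['t'],s['eef_pos'],s['tcp_rot'],s['opening'])
E
```

```text
scene [[0.647, 0.533, -0.545, 1099.988], [0.763, -0.463, 0.452, -502.391], [-0.011, -0.708, -0.706, 823.377], [0.0, 0.0, 0.0, 1.0]] [[423.3, 0.0, 279.2], [0.0, 423.3, 212.1], [0.0, 0.0, 1.0]]
top [[0.011, -0.993, 0.122, 448.554], [-1.0, -0.011, -0.003, -90.821], [0.004, -0.122, -0.993, 1130.57], [0.0, 0.0, 0.0, 1.0]] [[506.0, 0.0, 274.4], [0.0, 506.0, 205.9], [0.0, 0.0, 1.0]]
0.1 [ 244.37848204 -575.01197905  214.1344412 ] [-3.14063830e+00 -8.67503909e-05  4.01807717e-01] 0.9994133127215696
```

View pics/scene.png

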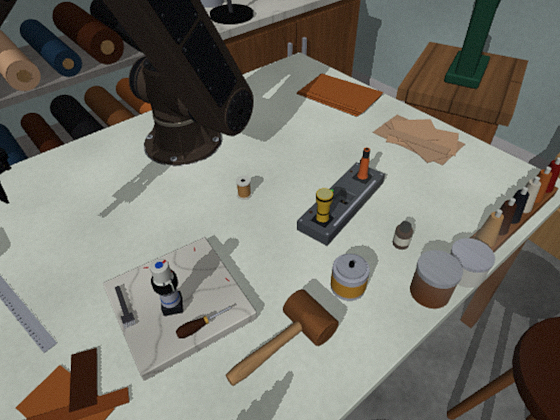

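View pics/top.png

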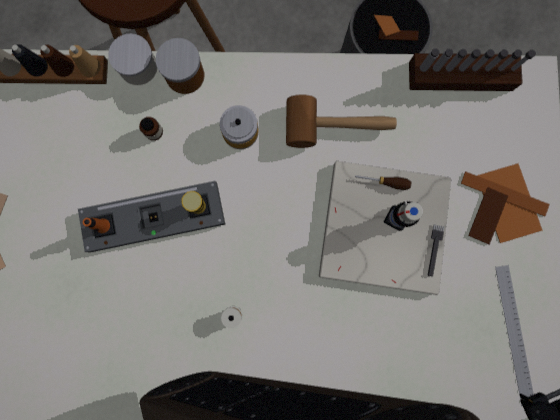

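The free well is the middle one: its green lamp shows at top (153,233). The scope cap is near top (412,211) and scene (160,267). Next I'll enlarge both.

Run:
```python
from h import *
a=cv2.imread('pics/scene.png');b=cv2.imread('pics/top.png')
f=lambda im,u,v,w,h,s:cv2.resize(im[v:v+h,u:u+w],None,fx=s,fy=s,interpolation=cv2.INTER_CUBIC)
# top row: scope scene(135,250,50x72)x..., 
A=f(a,130,250,66,75,4);B=f(b,375,185,66,75,4);C=f(a,290,140,100,105,4)
r1=np.hstack([A,B]) ;D=f(b,72,175,160,80,5/1.0)
W=np.zeros((600,800,3),np.uint8)
W[:300,:264]=A[:300];W[:300,264:528]=B[:300]
C=f(a,290,142,100,105,2.7);W[:C.shape[0],528:528+C.shape[1]]=C
D=f(b,72,178,160,75,4);W[300:600,:640]=D[:300]
cv2.imwrite('pics/c1.png',W)
```

```text
(no output)
```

View pics/c1.png

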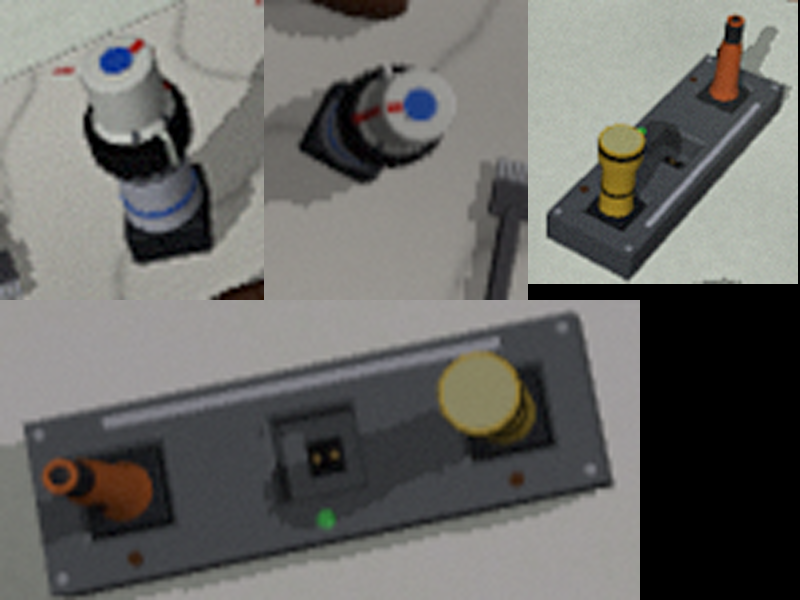

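Run:
```python
from h import *
from scipy.optimize import least_squares as LS
S=calibration('scene');T=calibration('top')
px=lambda x,y,u,v,s:(u+(x+.5)/s-.5,v+(y+.5)/s-.5)
sc=lambda x,y:px(x,y,130,250,4); tp=lambda x,y:px(x-264,y,375,185,4); ds=lambda x,y:px(x-528,y,290,142,2.7); dt=lambda x,y:px(x,y-300,72,178,4)
p,r=tri((S,sc(116,60)),(T,tp(420,104)));print('cap',p,r)
for n,q in dict(mk_top=(385,109),line=(388,72)).items(): 
  for z in (176,141,135):
    w=atz(T,tp(*q),z);print(n,z,w[:2],np.arctan2(*(w-p)[[1,0]]))
for q in ((165,125),(135,45)):
  for z in (176,135):
    w=atz(S,sc(*q),z);print('scene',q,z,w[:2],np.arctan2(*(w-p)[[1,0]]))
fa=[atz(T,tp(*q),58) for q in ((328,84),(302,148))]+[atz(T,tp(*q),30) for q in ((302,148),(378,181))]
print('foot',np.round(fa,1).tolist())
# dock: dt and scene corners separately
C=np.array([[48,153,34],[48,-153,34],[-48,-153,34],[-48,153,34]],float)
# top image TL = +x,+y
ut=np.array([dt(*q) for q in ((25,423),(578,313),(612,486),(55,596))])
us=np.array([ds(*q) for q in ((782,87),(629,262),(548,213),(709,55))])
def pts(v,z=0):
    c,s=np.cos(v[2]),np.sin(v[2]);return C@np.array([[c,-s,0],[s,c,0],[0,0,1]]).T+[v[0],v[1],v[3] if len(v)>3 else 0]
f1=lambda v:(proj(T,pts(v))-ut).ravel()
f2=lambda v:(proj(S,pts(v))-us).ravel()
for nm,f,x0 in (('top',f1,[450,160,.1]),('scene',f2,[450,160,.1]),('both',lambda v:np.r_[f1(v),f2(v)],[450,160,.1,0])):
    q=LS(f,x0);print(nm,q.x,np.round(q.fun,1))
w=q.x
print('well in top',atz(T,dt(326,457),8),'lamp',atz(T,dt(326,519),34))
```

```text
cap [ 558.92913344 -357.3918448   178.84356961] [np.float64(0.1258239699819959), np.float64(0.12582396998202847)]
mk_top 176 [ 556.73627174 -341.37823029] 1.7068872232341161
mk_top 141 [ 560.70283426 -350.56508508] 1.3166007045840655
mk_top 135 [ 561.38281641 -352.13997447] 1.1337298697660925
line 176 [ 574.47488262 -343.17177541] 0.7408905914471337
line 141 [ 579.09184389 -352.42439179] 0.2415576971766179
line 135 [ 579.88332297 -354.0105546 ] 0.15998671595206776
scene (165, 125) 176 [ 605.76808251 -358.34512393] -0.020349464754693826
scene (165, 125) 135 [ 574.46790664 -349.22236281] 0.48403335464827163
scene (135, 45) 176 [ 554.29646844 -345.26787705] 1.935784054448301
scene (135, 45) 135 [ 519.73646566 -335.31690096] 2.6286399629346695
foot [[583.2, -342.1, 58.0], [548.7, -327.7, 58.0], [551.3, -333.9, 30.0], [533.7, -375.1, 30.0]]
top [5.57396130e+02 1.73887097e+02 2.10199691e-01] [ 0.3  0.   0.2  0.2 -0.1 -0.3 -0.4  0.1]
scene [5.58029760e+02 1.74956942e+02 2.17267993e-01] [ 1.2  0.3  0.5 -0.9 -0.9  0.6 -0.9 -0.1]
both [ 5.57682550e+02  1.74418217e+02  2.12824139e-01 -4.28179343e-01] [ 0.1  0.1 -0.1 -0.1 -0.3 -0.7 -0.5  0.2  1.1  0.6  0.  -0.8 -1.3  0.6
 -0.8  0.1]
well in top [558.25713531 175.92470947   8.        ] lamp [521.97643954 168.39995226  34.        ]
```

>>> arm_command(delta_pos=[[0.12,0.08,0.07],[0.24,0.16,0.14],[0.36,0.24,0.21],[0.48,0.32,0.28],[0.6,0.4,0.34]], delta_rot=[[0,0,0],[0,0,0],[0,0,0],[0,0,0],[0,0,0]], claw=[0,0,0,0,0])

```text
t: 0.52
eef_pos: [395.6, -474.1, 300.6]
tcp_rot: [3.141, 0.0, 0.402]
ft_force: [1.7, -0.1, -0.2]
opening: 1.002
grip_force: 0.0
```

>>> arm_command(delta_pos=[[0.12,0.09,0],[0.26,0.18,0],[0.4,0.28,0],[0.5,0.36,0],[0.5,0.36,0]], delta_rot=[[0,0,0],[0,0,0],[0,0,0],[0,0,0],[0,0,0]], claw=[0,0,0,0,0])

```text
t: 0.93
eef_pos: [523.3, -381.3, 299.1]
tcp_rot: [-3.141, -0.001, 0.406]
ft_force: [0.1, -0.4, 1.2]
opening: 0.999
grip_force: 0.0
```

Run:
```python
from h import *
s=state();c=calibration('wrist');im=read_camera('wrist');save('w1',im);np.save('w1.npy',c['T'])
print(s['t'],s['eef_pos'],s['tcp_rot'],s['ft_force']);print(np.round(c['T'],3),c['camera_matrix'])
P=[[558.9,-357.4,z] for z in (176,135,111,30)];print(proj(c,P))
cv2.imwrite('pics/w1v.png',cv2.resize(cv2.imread('pics/w1.png'),(800,600),interpolation=cv2.INTER_CUBIC))
```

```text
0.9333 [ 523.30824124 -381.27492249  299.0737147 ] [-3.14059015e+00 -8.50068364e-04  4.06272060e-01] [ 0.07271686 -0.39040322  1.17945358]
[[ 3.94000e-01 -8.80000e-01 -2.64000e-01  5.97884e+02]
 [-9.19000e-01 -3.78000e-01 -1.11000e-01 -3.49469e+02]
 [-2.00000e-03  2.86000e-01 -9.58000e-01  4.69527e+02]
 [ 0.00000e+00  0.00000e+00  0.00000e+00  1.00000e+00]] [[366.66144398   0.         277.45532281]
 [  0.         366.66144398 204.5868457 ]
 [  0.           0.           1.        ]]
[[267.93302899 145.95958886]
 [269.13722172 139.92187459]
 [269.71834416 137.00817884]
 [271.22319997 129.46296689]]
```

View pics/w1v.png

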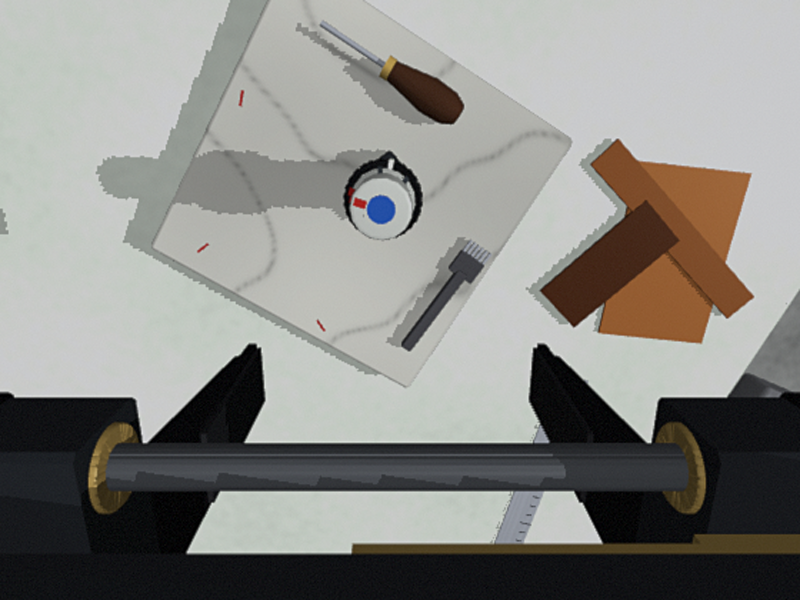

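The wrist view shows the cap button at (380,210)/800-scale, the red mark at (357,200) and the white line at (391,160), all clear of the awl and the iron. I'll fuse these measurements.

Run:
```python
from h import *
W=calibration('wrist');W['T']=np.load('w1.npy');S=calibration('scene');T=calibration('top')
g=cv2.imread('pics/w1.png').astype(int)
def blob(fn,box):
    im=cv2.imread(f'pics/{fn}.png').astype(int);u0,v0,u1,v1=box;s=im[v0:v1,u0:u1];B,G,R=s[...,0],s[...,1],s[...,2]
    o=[]
    for m in ((B>R+50)&(B>G+40),(R>G+60)&(R>B+60)):
        v,u=np.nonzero(m);o.append((u.mean()+u0,v.mean()+v0,len(u)))
    return o
bw=blob('w1',(245,125,295,170));bs=blob('scene',(145,255,175,280));bt=blob('top',(400,200,425,225))
print(bw,bs,bt)
p,r=tri((W,bw[0][:2]),(S,bs[0][:2]),(T,bt[0][:2]));print(p,r)
p2=atz(W,bw[0][:2],176);print('wrist at 176',p2)
q=atz(W,bw[1][:2],176);print('mark',np.arctan2(*(q-p2)[[1,0]]))
for z in (135,):
  q=atz(W,(391*.7,160*.7),z);print('line',q,np.arctan2(*(q-p2)[[1,0]]))
```

```text
[(np.float64(266.2572347266881), np.float64(146.32797427652733), 311), (np.float64(250.328125), np.float64(140.390625), 64)] [(np.float64(158.5), np.float64(264.5), 40), (np.float64(158.6), np.float64(262.8), 10)] [(np.float64(413.5), np.float64(210.8695652173913), 46), (np.float64(407.0), np.float64(211.5), 6)]
[ 558.43347362 -356.92252887  178.73201462] [np.float64(0.7016205560698374), np.float64(0.5900339108115646), np.float64(0.15951761350947744)]
wrist at 176 [ 558.10257412 -356.28512982  176.        ]
mark 1.619805434436375
line [ 583.08149175 -351.59017732  135.        ] 0.1857890092793475
```

Run:
```python
from h import *
a=cv2.imread('pics/w1.png');b=cv2.imread('pics/top.png')
A=cv2.resize(a[100:172,236:302],None,fx=8,fy=8,interpolation=cv2.INTER_CUBIC)
B=cv2.resize(b[195:235,380:410],None,fx=8,fy=8,interpolation=cv2.INTER_CUBIC)
W=np.zeros((580,800,3),np.uint8);W[:A.shape[0],:A.shape[1]]=A;W[:B.shape[0],540:540+B.shape[1]]=B
cv2.imwrite('pics/c2.png',W)
```

```text
(no output)
```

View pics/c2.png

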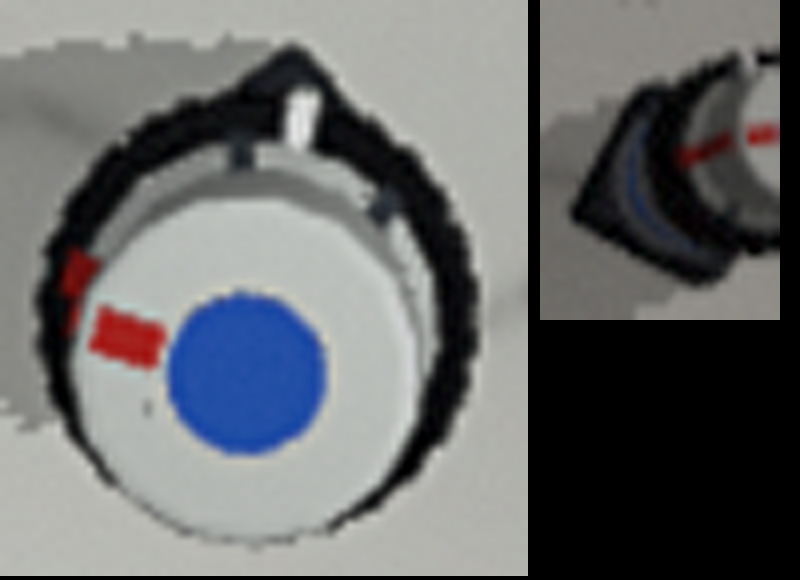

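Run:
```python
from h import *
W=calibration('wrist');W['T']=np.load('w1.npy');T=calibration('top')
px=lambda x,y:(236+(x+.5)/8-.5,100+(y+.5)/8-.5)
p=atz(W,px(247,374),176);print(p)
ang=lambda q,z,c=W:(lambda w:(round(float(np.arctan2(*(w-p)[[1,0]])),3),round(float(np.hypot(*(w-p)[:2])),1)))(atz(c,px(*q),z))
for n,q,z in (('mark',(127,337),176),('markout',(96,328),176),('line_out',(305,92),135),('line_in',(297,145),135),('tick-.6',(240,155),138),('tick-1.5',(383,205),138),('foot58',(295,45),58),('foot30',(295,45),30)):print(n,ang(q,z))
# top foot edge, corners at crop (577,212),(705,280) z=30
pt=lambda x,y:(380+(x-540+.5)/8-.5,195+(y+.5)/8-.5)
for q in ((577,212),(660,88)):
  print(atz(T,pt(*q),30),atz(T,pt(*q),58))
print(atz(T,pt(577,212),30)-atz(T,pt(705,282),30))
```

```text
[ 558.17067051 -356.41250811  176.        ]
mark (1.678, 12.4)
markout (1.681, 15.6)
line_out (0.198, 26.2)
line_in (0.184, 20.4)
tick-.6 (0.498, 19.1)
tick-1.5 (-0.396, 19.5)
foot58 (0.296, 28.8)
foot30 (0.308, 28.0)
[ 552.57200778 -334.03845369   30.        ] [ 549.92566081 -327.85067511   58.        ]
[ 586.96086199 -357.34520503   30.        ] [ 583.43961603 -350.56447115   58.        ]
[18.76733576 34.62119031  0.        ]
```

>>> arm_command(delta_pos=[[0.07,0.05,0],[0.14,0.1,0],[0.14,0.1,-0.12],[0.14,0.1,-0.24],[0.14,0.1,-0.24]], delta_rot=[[0,0,0],[0,0,0],[0,0,0],[0,0,0],[0,0,0]], claw=[0,0,0,0,0])

```text
t: 1.4
eef_pos: [552.3, -359.4, 234.0]
tcp_rot: [-3.134, 0.004, 0.401]
ft_force: [-0.7, 0.6, -1.0]
opening: 1.001
grip_force: 0.0
```

Run:
```python
from h import *
s=state();c=calibration('wrist');im=read_camera('wrist');save('w2',im);np.save('w2.npy',c['T'])
print(s['t'],s['eef_pos'],s['tcp_rot'])
a=im.astype(int);B,R,G=a[...,2],a[...,0],a[...,1];m=((B>R+50)&(B>G+40)).astype(np.uint8)
n,l,st,ce=cv2.connectedComponentsWithStats(m)
for i in range(1,n):
  if st[i,4]>40: print(st[i],ce[i],atz(c,ce[i],176))
W1=calibration('wrist');W1['T']=np.load('w1.npy')
i=1+np.argmax(st[1:,4]);print(tri((W1,(266.26,146.33)),(c,ce[i])))
s=state();print(s['t'],s['eef_pos'])
```

```text
1.4 [ 552.28380885 -359.41283072  234.04293757] [-3.13403893  0.00438925  0.4014997 ]
[266 202  24  24 448] [277.39285714 213.50892857] [ 557.90645745 -356.37295647  176.        ]
(array([ 558.24064168, -356.25324636,  177.06493245]), [np.float64(0.011292260367243212), np.float64(0.011292260367191342)])
1.45 [ 553.02532732 -360.16200067  237.24168997]
```

>>> arm_command(delta_pos=[[0.015,0.015,-0.06],[0.015,0.015,-0.17],[0.015,0.015,-0.27],[0.015,0.015,-0.34],[0.015,0.015,-0.38]], delta_rot=[[0,0,0],[0,0,0],[0,0,0],[0,0,0],[0,0,0]], claw=[0,0,0,0,0])

```text
t: 1.87
eef_pos: [557.8, -357.2, 144.4]
tcp_rot: [-3.141, 0.0, 0.401]
ft_force: [-0.9, -0.7, -0.2]
opening: 1.004
grip_force: 0.0
```

>>> arm_command(delta_pos=[[0,0,0],[0,0,0],[0,0,0],[0,0,0],[0,0,0]], delta_rot=[[0,0,0],[0,0,0],[0,0,0],[0,0,0],[0,0,0]], claw=[0,0,0,0,0])

```text
t: 2.28
eef_pos: [558.5, -356.8, 145.9]
tcp_rot: [3.14, -0.001, 0.402]
ft_force: [0.7, -0.5, -1.0]
opening: 1.001
grip_force: 0.0
```

Position is good, so I'll close.

>>> arm_command(delta_pos=[[0,0,0],[0,0,0],[0,0,0],[0,0,0],[0,0,0]], delta_rot=[[0,0,0],[0,0,0],[0,0,0],[0,0,0],[0,0,0]], claw=[0.3,0.6,1,1,1])

```text
t: 2.7
eef_pos: [558.2, -356.5, 144.7]
tcp_rot: [3.142, 0.0, 0.402]
ft_force: [-0.2, 0.3, -0.3]
opening: 0.703
grip_force: 0.0
```

>>> arm_command(delta_pos=[[0,0,0],[0,0,0],[0,0,0],[0,0,0],[0,0,0]], delta_rot=[[0,0,0],[0,0,0],[0,0,0],[0,0,0],[0,0,0]], claw=[1,1,1,1,1])

```text
t: 3.12
eef_pos: [558.2, -356.4, 144.6]
tcp_rot: [3.142, 0.0, 0.402]
ft_force: [0.1, 0.4, 0.2]
opening: 0.371
grip_force: 30.0
```

Run:
```python
from h import *
for n in ('wrist','wrist'):
  s=state();c=calibration('wrist');im=read_camera('wrist')
  a=im.astype(int);B,R,G=a[...,2],a[...,0],a[...,1];m=((B>R+50)&(B>G+40)).astype(np.uint8)
  k,l,st,ce=cv2.connectedComponentsWithStats(m);i=1+np.argmax(st[1:,4]);w=atz(c,ce[i],176.5)
  d=w-s['eef_pos'];y=s['tcp_rot'][2];print(s['t'],s['eef_pos'],s['opening'],s['grip_force'],st[i],w,'tool xy',d[0]*np.cos(y)+d[1]*np.sin(y),d[0]*np.sin(y)-d[1]*np.cos(y))
```

```text
3.1167 [ 558.20765969 -356.43266484  144.63651221] 0.371460710747932 30.0027796626091 [259 278  38  32 976] [ 558.13664288 -356.41817444  176.5       ] tool xy -0.059692538744523814 -0.04111154230387133
3.1667 [ 558.18593027 -356.46890499  144.61803201] 0.3743040422829428 30.000017881393433 [259 278  38  32 976] [ 558.15059494 -356.41326096  176.5       ] tool xy -0.010760692571378457 -0.06503115043154808
```

>>> arm_command(delta_pos=[[0,0,0.02],[0,0,0.08],[0,0,0.16],[0,0,0.26],[0,0,0.36]], delta_rot=[[0,0,0],[0,0,0],[0,0,0],[0,0,0],[0,0,0]], claw=[1,1,1,1,1])

```text
t: 3.63
eef_pos: [557.9, -356.2, 235.4]
tcp_rot: [-3.14, 0.001, 0.402]
ft_force: [0.3, -0.0, -2.9]
opening: 0.374
grip_force: 30.0
```

>>> arm_command(delta_pos=[[0,0.02,0.08],[0,0.08,0.14],[0,0.18,0.16],[0,0.3,0.16],[0,0.42,0.16]], delta_rot=[[0,0,0],[0,0,0],[0,0,0.03],[0,0,0.06],[0,0,0.09]], claw=[1,1,1,1,1])

```text
t: 4.05
eef_pos: [557.7, -249.6, 274.8]
tcp_rot: [-3.141, -0.0, 0.545]
ft_force: [0.9, 0.2, -2.7]
opening: 0.372
grip_force: 30.0
```

>>> arm_command(delta_pos=[[0,0.13,0],[0,0.27,0],[0,0.41,0],[0,0.55,0],[0,0.68,0]], delta_rot=[[0,0,0.03],[0,0,0.06],[0,0,0.1],[0,0,0.14],[0,0,0.18]], claw=[1,1,1,1,1])

```text
t: 4.47
eef_pos: [557.3, -78.7, 274.6]
tcp_rot: [-3.141, 0.0, 0.829]
ft_force: [-0.1, -0.1, -2.2]
opening: 0.375
grip_force: 30.0
```

>>> arm_command(delta_pos=[[0,0.13,0],[0,0.26,0],[0,0.39,0],[0,0.51,0],[0,0.62,0]], delta_rot=[[0,0,0.03],[0,0,0.06],[0,0,0.1],[0,0,0.14],[0,0,0.17]], claw=[1,1,1,1,1])

```text
t: 4.88
eef_pos: [557.1, 76.0, 274.6]
tcp_rot: [-3.141, 0.0, 1.097]
ft_force: [0.8, -0.2, -2.1]
opening: 0.372
grip_force: 30.0
```

>>> arm_command(delta_pos=[[0,0.11,0],[0,0.2,0],[0,0.28,0],[0,0.34,0],[0,0.34,0]], delta_rot=[[0,0,0],[0,0,0],[0,0,0],[0,0,0],[0,0,0]], claw=[1,1,1,1,1])

```text
t: 5.3
eef_pos: [557.0, 161.5, 274.4]
tcp_rot: [-3.141, -0.0, 1.096]
ft_force: [-0.6, -0.7, -2.5]
opening: 0.376
grip_force: 30.0
```

Run:
```python
from h import *
s=state();c=calibration('wrist');im=read_camera('wrist');save('w3',im);np.save('w3.npy',c['T'])
print(s['t'],s['eef_pos'],s['tcp_rot'])
cv2.imwrite('pics/w3v.png',cv2.resize(cv2.imread('pics/w3.png'),(800,600),interpolation=cv2.INTER_CUBIC))
cs,sn=np.cos(.211),np.sin(.211);f=lambda x,y,z:[557.7+cs*x-sn*y,174.4+sn*x+cs*y,z]
print((proj(c,[f(48,153,34),f(48,-153,34),f(-48,-153,34),f(-48,153,34),f(22.5,22.5,34),f(22.5,-22.5,34)])+.5)/.7)
```

```text
5.3 [557.04489161 161.49128665 274.40672581] [-3.14056571e+00 -6.37987443e-05  1.09557683e+00]
[[305.65292517  19.28602454]
 [551.5860967  332.28571403]
 [460.38853748 397.73227213]
 [209.7261744  110.2632952 ]
 [394.89133113 187.23037207]
 [431.02556374 231.91536333]]
```

View pics/w3v.png

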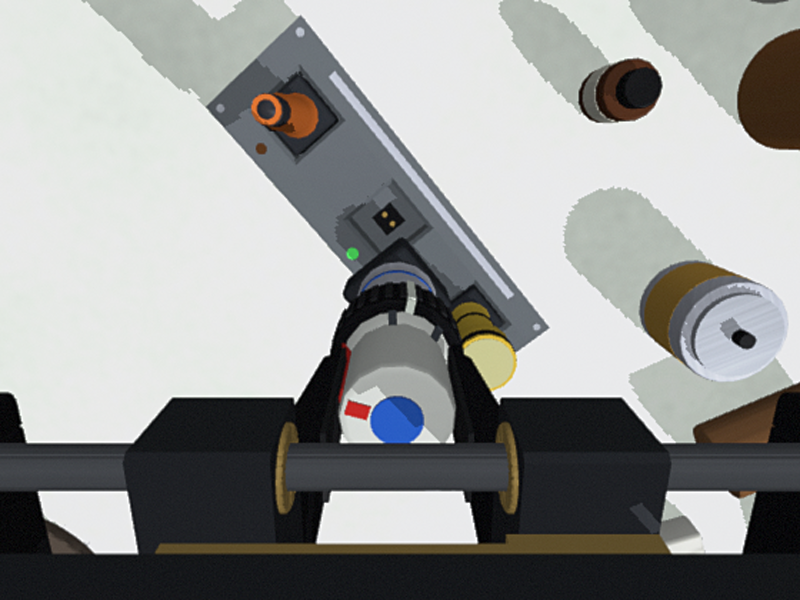

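The wrist view shows the free well's contacts at (388,218), the lamp at (352,254), and dock corners near (303,15), (207,105) and (549,328). I'll enlarge these to refine the pose.

Run:
```python
from h import *
a=cv2.imread('pics/w3.png');W=np.zeros((600,800,3),np.uint8)
for (u,v,w,h,s,X,Y) in ((197,0,32,32,8,0,0),(132,58,32,32,8,266,0),(366,214,32,32,8,532,0),(230,122,80,68,5,0,260),(180,45,70,68,5,420,260)):
    t=cv2.resize(a[v:v+h,u:u+w],None,fx=s,fy=s,interpolation=cv2.INTER_CUBIC);W[Y:Y+h*s,X:X+w*s]=t[:600-Y]
cv2.imwrite('pics/c3.png',W)
```

```text
(no output)
```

View pics/c3.png

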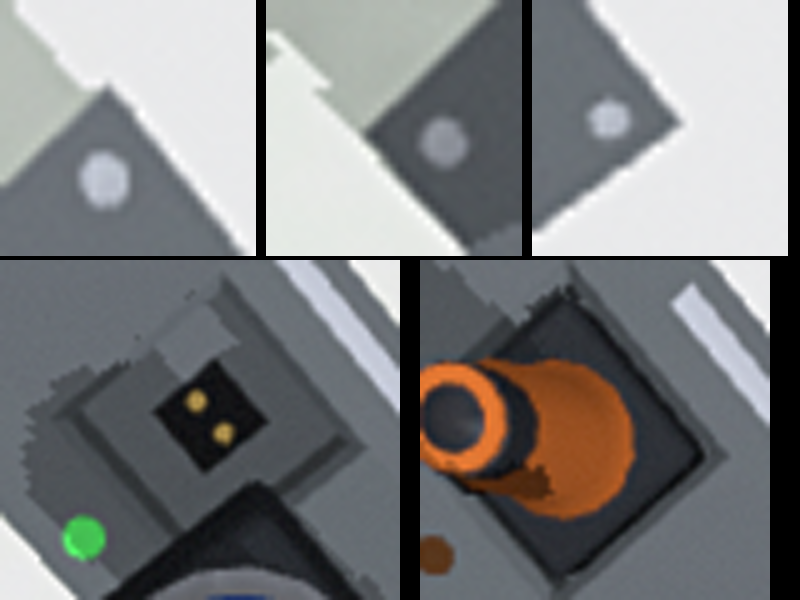

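Run:
```python
from h import *
from scipy.optimize import least_squares as LS
W=calibration('wrist');W['T']=np.load('w3.npy')
P=lambda x,y,u,v,s:(u+(x+.5)/s-.5,v+(y+.5)/s-.5)
U=np.array([P(107,87,197,0,8),P(100,134,132,58,8),P(149,123,366,214,8),P(222,17,230,122,5),P(368,187,230,122,5),P(60,140,230,122,5),P(211,157,230,122,5)])
C=np.array([[48,153,34],[-48,153,34],[48,-153,34],[25.5,25.5,34],[25.5,-25.5,34],[-25.5,25.5,34],[0,0,8.]])
def pts(v):
    c,s=np.cos(v[2]),np.sin(v[2]);return C@np.array([[c,-s,0],[s,c,0],[0,0,1]]).T+[v[0],v[1],v[3] if len(v)>3 else 0]
for x0,k in (([557,174,.21],7),([557,174,.21],3),([557,174,.21,0],7)):
    q=LS(lambda v:(proj(W,pts(v))-U)[:k].ravel(),x0);print(q.x,np.round(q.fun,1))
print(state()['eef_pos'])
```

```text
[5.57667044e+02 1.78268007e+02 2.16939946e-01] [ 0.7 -0.8 -0.2 -0.3  0.6 -0.2  0.5 -1.5  0.2  0.  -2.   3.5  0.1 -0.4]
[5.57076694e+02 1.78050884e+02 2.16917493e-01] [ 0.3 -0.3 -0.6  0.2  0.3  0.2]
[ 5.57511531e+02  1.78232714e+02  2.16916578e-01 -2.02656220e+00] [ 0.9 -0.2  0.4 -0.1  0.1 -0.7  0.4 -1.6  0.  -0.2 -1.9  3.3  0.1 -0.6]
[557.22643641 160.10898003 274.41860043]
```

>>> arm_command(delta_pos=[[0,0,0],[0,0,0],[0,0,0],[0,0,0],[0,0,0]], delta_rot=[[0,0,0],[0,0,0],[0,0,0],[0,0,0],[0,0,0]], claw=[1,1,1,1,1])

```text
t: 5.77
eef_pos: [558.2, 158.0, 274.7]
tcp_rot: [3.142, 0.0, 1.092]
ft_force: [0.5, -0.3, -2.4]
opening: 0.37
grip_force: 30.0
```

Run:
```python
from h import *
from scipy.optimize import least_squares as LS
W=calibration('wrist');s=state();im=read_camera('wrist');save('w4',im);np.save('w4.npy',W['T']);print(s['eef_pos'],s['tcp_rot'])
P=lambda x,y,u,v,s:(u+(x+.5)/s-.5,v+(y+.5)/s-.5)
U=np.array([P(107,87,197,0,8),P(100,134,132,58,8),P(149,123,366,214,8),P(222,17,230,122,5),P(368,187,230,122,5),P(211,157,230,122,5)])
C=np.array([[48,153,34],[-48,153,34],[48,-153,34],[25.5,25.5,34],[25.5,-25.5,34],[0,0,8.]])
g3=cv2.imread('pics/w3.png',0);g4=cv2.imread('pics/w4.png',0)
U4,st,e=cv2.calcOpticalFlowPyrLK(g3,g4,U.astype(np.float32)[:,None],None,winSize=(21,21));U4=U4[:,0];print(np.round(U4-U,2).tolist())
def pts(v):
    c,s=np.cos(v[2]),np.sin(v[2]);return C@np.array([[c,-s,0],[s,c,0],[0,0,1]]).T+[v[0],v[1],0]
W3=dict(W);W3['T']=np.load('w3.npy')
for c,u in ((W3,U),(W,U4)):
    q=LS(lambda v:(proj(c,pts(v))-u).ravel(),[557,174,.21]);print(q.x,np.round(q.fun,1))
a=im.astype(int);B,R,G=a[...,2],a[...,0],a[...,1];m=((B>R+50)&(B>G+40)).astype(np.uint8)
k,l,st,ce=cv2.connectedComponentsWithStats(m);i=1+np.argmax(st[1:,4]);print(st[i],atz(W,ce[i],306.2))
# scene/top on current scope + dock
for n in('top','scene'):
    im=read_camera(n);save(n+'2',im);c=calibration(n)
    a=im.astype(int);B,R,G=a[...,2],a[...,0],a[...,1];m=((B>R+50)&(B>G+40)).astype(np.uint8)
    m2=((G>R+50)&(G>B+30)).astype(np.uint8)
    p=proj(c,[[557,159,306]])[0]
    k,l,st,ce=cv2.connectedComponentsWithStats(m);
    for i in range(1,k):
        if np.hypot(*(ce[i]-p))<25 and st[i,4]>8: print(n,st[i],p,ce[i],atz(c,ce[i],306.2))
    k,l,st,ce=cv2.connectedComponentsWithStats(m2)
    for i in range(1,k):
        if st[i,4]<60: print(n,'green',st[i],ce[i],atz(c,ce[i],34))
```

```text
[558.23662077 157.9815826  274.68561926] [3.14151067e+00 3.35246496e-05 1.09209035e+00]
[[-3.45, -2.54], [-3.4, -2.3], [-2.1, -2.47], [-2.85, -2.48], [-2.59, -2.36], [-2.55, -2.21]]
[5.57065034e+02 1.77911778e+02 2.17093202e-01] [ 0.3 -0.1 -0.5  0.4  0.3  0.3  0.1 -1.  -0.1  0.5 -0.2  0.1]
[5.57061498e+02 1.77948685e+02 2.16605514e-01] [ 0.3 -0.2 -0.4  0.5  0.2  0.3  0.1 -1.  -0.1  0.5 -0.2  0.1]
[259 278  38  32 994] [558.01898845 157.82423495 306.2       ]
top green [151 231   5   4  14] [153.21428571 232.42857143] [521.86240625 168.20200998  34.        ]
scene green [331 189   3   3   6] [332.         189.83333333] [519.23188162 171.4014255   34.        ]
```

>>> arm_command(delta_pos=[[0,0.04,0],[-0.003,0.072,-0.08],[-0.003,0.072,-0.22],[-0.003,0.072,-0.36],[-0.003,0.072,-0.47]], delta_rot=[[0,0,0],[0,0,0],[0,0,0],[0,0,0],[0,0,0.003]], claw=[1,1,1,1,1])

```text
t: 6.33
eef_pos: [556.8, 177.2, 155.1]
tcp_rot: [-3.141, 0.0, 1.098]
ft_force: [0.2, -0.1, -3.3]
opening: 0.371
grip_force: 30.0
```

>>> arm_command(delta_pos=[[0,0,0],[0,0,0],[0,0,0],[0,0,0],[0,0,0]], delta_rot=[[0,0,0],[0,0,0],[0,0,0],[0,0,0],[0,0,0]], claw=[1,1,1,1,1])

```text
t: 6.75
eef_pos: [558.2, 176.7, 158.9]
tcp_rot: [3.139, -0.002, 1.098]
ft_force: [0.1, 0.8, -2.5]
opening: 0.374
grip_force: 30.0
```

Run:
```python
from h import *
s=state();print(s['eef_pos'],s['tcp_rot'])
W=np.zeros((600,800,3),np.uint8)
cs,sn=np.cos(.214),np.sin(.214)
for n,(cx,cy),(X,Y),(w,h),z in (('wrist',(0,0),(0,0),(100,120),5),('top',(0,0),(500,0),(60,60),5),('scene',(0,0),(500,300),(60,60),5)):
    c=calibration(n);im=read_camera(n);save('d_'+n,im);np.save('d_'+n+'.npy',c['T'])
    p=proj(c,[[557.4,176,36]])[0].astype(int);u=max(0,p[0]-w//2);v=max(0,p[1]-h//2);print(n,u,v)
    f=lambda x,y,z:[557.4+cs*x-sn*y,176+sn*x+cs*y,z]
    t=cv2.cvtColor(cv2.resize(im[v:v+h,u:u+w],None,fx=z,fy=z,interpolation=cv2.INTER_CUBIC),cv2.COLOR_RGB2BGR)
    W[Y:Y+t.shape[0],X:X+t.shape[1]]=t[:600-Y,:800-X]
cv2.imwrite('pics/c4.png',W)
```

```text
[558.15317867 176.73378493 158.94268934] [ 3.13924364e+00 -1.75971995e-03  1.09761033e+00]
wrist 226 138
top 120 185
scene 313 165
```

View pics/c4.png

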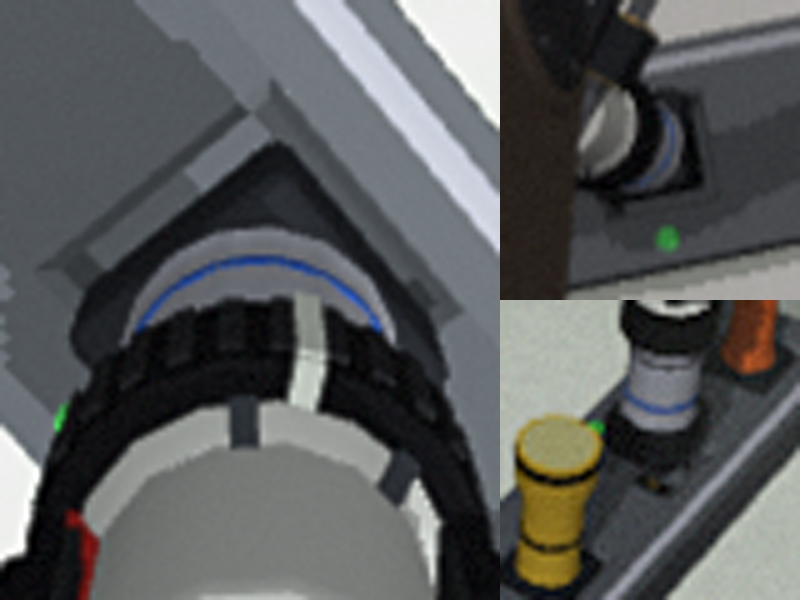

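The wrist crop shows the foot's bottom corner at (281,143), inside the well mouth corners at (275,82), (38,266) and (465,308). I'll compare them numerically.

Run:
```python
from h import *
from scipy.optimize import least_squares as LS
W=calibration('wrist');W['T']=np.load('d_wrist.npy')
P=lambda x,y,u=226,v=138,s=5:(u+(x+.5)/s-.5,v+(y+.5)/s-.5)
U=np.array([P(275,82),P(38,266),P(465,308)])
C=np.array([[25.5,25.5,34],[-25.5,25.5,34],[25.5,-25.5,34.]])
def pts(v):
    c,s=np.cos(v[2]),np.sin(v[2]);return C@np.array([[c,-s,0],[s,c,0],[0,0,1]]).T+[v[0],v[1],0]
q=LS(lambda v:(proj(W,pts(v))-U).ravel(),[557,174,.21]);print(q.x,np.round(q.fun,1))
w=atz(W,P(281,143),44.3);print('foot corner seen',w,'centre implied', w[:2]-21*np.array([np.cos(.215)-np.sin(.215),np.sin(.215)+np.cos(.215)]))
w=atz(W,P(282,150),44.3);print('foot corner seen',w)
# edge directions in wrist: foot lower edge left (281,143)->(75,320); right ->(440,350)
e=[atz(W,P(*k),44.3) for k in ((268,150),(85,308),(300,160),(430,330))]
print([float(np.arctan2(*(b-a)[[1,0]])) for a,b in ((e[1],e[0]),(e[3],e[2]))])
```

```text
[5.57519842e+02 1.77911530e+02 2.07813542e-01] [ 0.  -1.2 -0.3  0.6  0.3  0.8]
foot corner seen [573.83702346 199.69299037  44.3       ] centre implied [557.80081518 174.6961901 ]
foot corner seen [573.47107458 198.62617619  44.3       ]
[0.2449200038277449, 1.7466054529859607]
```

Run:
```python
from h import *
a=cv2.imread('pics/d_wrist.png');W=np.zeros((600,800,3),np.uint8)
def put(n,u,v,w,h,s,X,Y):
    im=cv2.imread(f'pics/d_{n}.png');t=cv2.resize(im[v:v+h,u:u+w],None,fx=s,fy=s,interpolation=cv2.INTER_CUBIC);t=cv2.convertScaleAbs(t,alpha=1.8,beta=10);W[Y:Y+h*s,X:X+w*s]=t
put('wrist',230,148,94,70,5,0,0)
put('top',130,195,36,42,8,475,0)
put('scene',328,178,48,32,8,0,340) if False else put('scene',328,180,44,31,8,0,352)
cv2.imwrite('pics/c5.png',W)
```

```text
(no output)
```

View pics/c5.png

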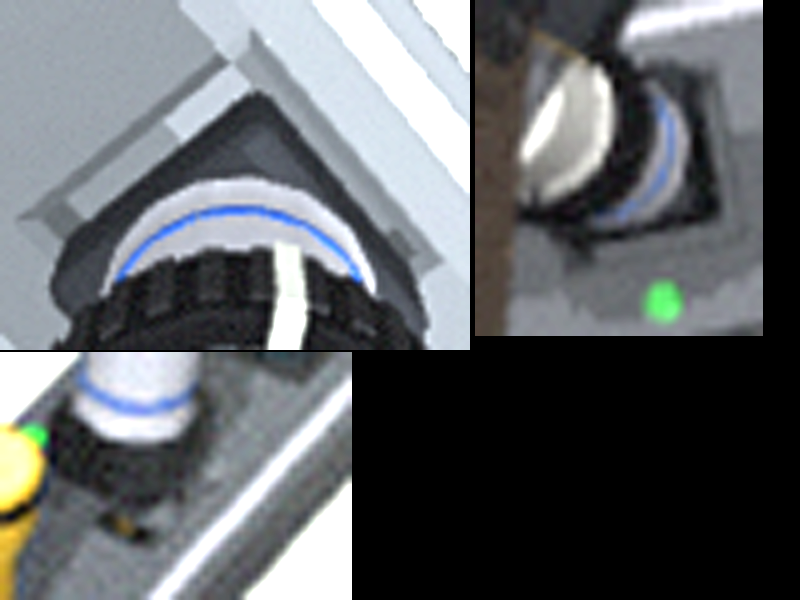

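Run:
```python
from h import *
W=calibration('wrist');W['T']=np.load('d_wrist.npy');T=calibration('top')
w=lambda x,y:(230+(x+.5)/5-.5,148+(y+.5)/5-.5);t=lambda x,y:(130+(x-475+.5)/8-.5,195+(y+.5)/8-.5)
th=.214;R=np.array([[np.cos(th),np.sin(th)],[-np.sin(th),np.cos(th)]]);tcp=np.array([558.15,176.73])
d=lambda c,q,z:np.round(R@(atz(c,q,z)[:2]-tcp),2)   # dock-frame offset from TCP
print('foot +y edge (should be y=21 if unbiased)',[d(W,w(*k),44.3) for k in ((225,112),(150,172),(80,228))])
print('foot +x edge (x=21)',[d(W,w(*k),44.3) for k in ((285,118),(340,184),(400,258))])
print('well +y outer (25.5)',[d(W,w(*k),34) for k in ((215,67),(120,139),(40,200))])
print('well +x outer (25.5)',[d(W,w(*k),34) for k in ((265,49),(340,140),(425,244))])
print('top foot corner (-21,-21)',d(T,t(718,213),44.3))
print('top foot -x edge',[d(T,t(*k),44.3) for k in ((690,219),(600,238))])
print('top well -y outer',[d(T,t(*k),34) for k in ((748,190),(738,130))])
```

```text
foot +y edge (should be y=21 if unbiased) [array([13.9 , 20.37]), array([-1.51, 20.48]), array([-16.16,  20.58])]
foot +x edge (x=21) [array([20.61, 13.6 ]), array([20.65, -0.3 ]), array([ 20.49, -16.07])]
well +y outer (25.5) [array([16.03, 25.59]), array([-3.63, 26.32]), array([-20.57,  26.91])]
well +x outer (25.5) [array([24.15, 22.71]), array([24.18,  3.23]), array([ 24.11, -19.66])]
top foot corner (-21,-21) [-17.51 -21.22]
top foot -x edge [array([-17.59, -13.56]), array([-17.77,  11.01])]
top well -y outer [array([-11.58, -28.24]), array([  5.13, -28.46])]
```

>>> arm_command(delta_pos=[[-0.002,0,-0.01],[-0.002,0,-0.02],[-0.002,0,-0.03],[-0.002,0,-0.035],[-0.002,0,-0.04]], delta_rot=[[0,0,0],[0,0,0],[0,0,0],[0,0,0],[0,0,0]], claw=[1,1,1,1,1])

```text
t: 7.32
eef_pos: [556.9, 176.5, 146.8]
tcp_rot: [-3.141, 0.0, 1.098]
ft_force: [-0.2, 0.1, -3.0]
opening: 0.374
grip_force: 30.0
```

>>> arm_command(delta_pos=[[0,0,-0.005],[0,0,-0.01],[0,0,-0.015],[0,0,-0.02],[0,0,-0.02]], delta_rot=[[0,0,0],[0,0,0],[0,0,0],[0,0,0],[0,0,0]], claw=[1,1,1,1,1])

```text
t: 7.73
eef_pos: [556.9, 176.5, 141.9]
tcp_rot: [-3.141, 0.0, 1.098]
ft_force: [-0.8, 0.6, -3.2]
opening: 0.373
grip_force: 30.0
```

>>> arm_command(delta_pos=[[0,0,-0.01],[0,0,-0.02],[0,0,-0.03],[0,0,-0.04],[0,0,-0.05]], delta_rot=[[0,0,0],[0,0,0],[0,0,0],[0,0,0],[0,0,0]], claw=[1,1,1,1,1])

```text
t: 8.15
eef_pos: [556.9, 176.5, 129.3]
tcp_rot: [-3.142, 0.0, 1.098]
ft_force: [0.4, 0.3, -2.5]
opening: 0.374
grip_force: 30.0
```

>>> arm_command(delta_pos=[[0,0,-0.004],[0,0,-0.008],[0,0,-0.012],[0,0,-0.016],[0,0,-0.02]], delta_rot=[[0,0,0],[0,0,0],[0,0,0],[0,0,0],[0,0,0]], claw=[1,1,1,1,1])

```text
t: 8.57
eef_pos: [557.0, 176.5, 124.7]
tcp_rot: [3.141, -0.0, 1.098]
ft_force: [0.4, -0.3, -2.7]
opening: 0.374
grip_force: 30.0
```

>>> arm_command(delta_pos=[[0,0,-0.003],[0,0,-0.006],[0,0,-0.008],[0,0,-0.01],[0,0,-0.01]], delta_rot=[[0,0,0],[0,0,0],[0,0,0],[0,0,0],[0,0,0]], claw=[1,1,1,1,1])

```text
t: 8.98
eef_pos: [557.0, 176.6, 122.6]
tcp_rot: [3.141, -0.0, 1.098]
ft_force: [-1.9, 0.1, 3.0]
opening: 0.376
grip_force: 30.0
```

>>> arm_command(delta_pos=[[0,0,0],[0,0,0],[0,0,0],[0,0,0],[0,0,0]], delta_rot=[[0,0,0],[0,0,0],[0,0,0],[0,0,0],[0,0,0]], claw=[0.5,0.3,0,0,0])

```text
t: 9.4
eef_pos: [557.0, 176.5, 122.1]
tcp_rot: [3.142, 0.0, 1.098]
ft_force: [0.4, 0.0, 0.2]
opening: 0.668
grip_force: 0.0
```

>>> arm_command(delta_pos=[[0,0,0],[0,0,0],[0,0,0],[0,0,0],[0,0,0]], delta_rot=[[0,0,0],[0,0,0],[0,0,0],[0,0,0],[0,0,0]], claw=[0,0,0,0,0])

```text
t: 9.82
eef_pos: [556.9, 176.5, 122.2]
tcp_rot: [3.142, 0.0, 1.098]
ft_force: [0.4, -0.2, -0.2]
opening: 0.984
grip_force: 0.0
```

Run:
```python
from h import *
s=state();c=calibration('wrist');im=read_camera('wrist');save('w6',im);np.save('w6.npy',c['T'])
a=im.astype(int);B,R,G=a[...,2],a[...,0],a[...,1];m=((B>R+50)&(B>G+40)).astype(np.uint8)
k,l,st,ce=cv2.connectedComponentsWithStats(m);i=1+np.argmax(st[1:,4]);print(s['t'],s['eef_pos'],s['opening'],st[i],atz(c,ce[i],154))
for n in('top','scene'):
    c=calibration(n);a=read_camera(n).astype(int);B,R,G=a[...,2],a[...,0],a[...,1];m=((B>R+50)&(B>G+40)).astype(np.uint8)
    p=proj(c,[[557,176.5,154]])[0];k,l,st,ce=cv2.connectedComponentsWithStats(m)
    for i in range(1,k):
        if np.hypot(*(ce[i]-p))<20 and st[i,4]>5: print(n,p,ce[i],st[i,4])
```

```text
9.8167 [556.94084114 176.5080588  122.15895215] 0.9838237772397306 [259 278  38  33 992] [556.66968071 176.37689615 154.        ]
```

>>> arm_command(delta_pos=[[0,0,-0.04],[0,0,-0.08],[0,0,-0.12],[0,0,-0.15],[0,0,-0.15]], delta_rot=[[0,0,0],[0,0,0],[0,0,0],[0,0,0],[0,0,0]], claw=[0,0,0,0,0])

```text
t: 10.38
eef_pos: [556.0, 176.3, 82.4]
tcp_rot: [-3.139, 0.002, 1.098]
ft_force: [0.3, 0.8, 0.9]
opening: 1.002
grip_force: 0.0
```

>>> arm_command(delta_pos=[[0,0,0],[0,0,0],[0,0,0],[0,0,0],[0,0,0]], delta_rot=[[0,0,0],[0,0,0],[0,0,0],[0,0,0],[0,0,0]], claw=[0.2,0.5,1,1,1])

```text
t: 10.8
eef_pos: [557.1, 176.6, 85.1]
tcp_rot: [3.141, -0.0, 1.098]
ft_force: [-0.4, -0.9, 0.5]
opening: 0.708
grip_force: 0.0
```

>>> arm_command(delta_pos=[[0,0,0],[0,0,0],[0,0,0],[0,0,0],[0,0,0]], delta_rot=[[0,0,0],[0,0,0],[0,0,0],[0,0,0],[0,0,0]], claw=[1,1,1,1,1])

```text
t: 11.22
eef_pos: [557.0, 176.6, 84.8]
tcp_rot: [3.141, -0.0, 1.098]
ft_force: [-0.9, 0.4, 2.1]
opening: 0.522
grip_force: 30.0
```

>>> arm_command(delta_pos=[[0,0,0],[0,0,0],[0,0,0],[0,0,0],[0,0,0]], delta_rot=[[0,0,0.05],[0,0,0.11],[0,0,0.18],[0,0,0.25],[0,0,0.32]], claw=[1,1,1,1,1])

```text
t: 11.63
eef_pos: [557.1, 176.6, 84.8]
tcp_rot: [3.141, -0.0, 1.606]
ft_force: [-0.9, 1.0, 1.7]
opening: 0.515
grip_force: 30.0
```

>>> arm_command(delta_pos=[[0,0,0],[0,0,0],[0,0,0],[0,0,0],[0,0,0]], delta_rot=[[0,0,0.07],[0,0,0.14],[0,0,0.21],[0,0,0.28],[0,0,0.34]], claw=[1,1,1,1,1])

```text
t: 12.05
eef_pos: [557.0, 176.6, 84.8]
tcp_rot: [3.141, -0.0, 2.14]
ft_force: [-0.9, 0.4, 2.1]
opening: 0.519
grip_force: 30.0
```

>>> arm_command(delta_pos=[[0,0,0],[0,0,0],[0,0,0],[0,0,0],[0,0,0]], delta_rot=[[0,0,0.07],[0,0,0.14],[0,0,0.21],[0,0,0.27],[0,0,0.295]], claw=[1,1,1,1,1])

```text
t: 12.47
eef_pos: [557.1, 176.5, 84.8]
tcp_rot: [3.141, 0.0, 2.603]
ft_force: [-0.4, -0.9, 1.9]
opening: 0.519
grip_force: 30.0
```

>>> arm_command(delta_pos=[[0,0,0],[0,0,0],[0,0,0],[0,0,0],[0,0,0]], delta_rot=[[0,0,0],[0,0,0],[0,0,0],[0,0,0],[0,0,0]], claw=[1,1,1,1,1])

```text
t: 12.88
eef_pos: [557.1, 176.5, 84.8]
tcp_rot: [3.141, 0.0, 2.597]
ft_force: [0.8, -0.5, 4.0]
opening: 0.521
grip_force: 30.0
```

>>> arm_command(delta_pos=[[0,0,0],[0,0,0],[0,0,0],[0,0,0],[0,0,0]], delta_rot=[[0,0,0],[0,0,0],[0,0,0],[0,0,0],[0,0,0]], claw=[0.4,0.3,0,0,0])

```text
t: 13.3
eef_pos: [556.8, 176.5, 84.5]
tcp_rot: [-3.141, -0.0, 2.598]
ft_force: [-0.9, -0.0, 0.4]
opening: 0.815
grip_force: 0.0
```

>>> arm_command(delta_pos=[[0,0,0],[0,0,0],[0,0,0],[0,0,0],[0,0,0]], delta_rot=[[0,0,0],[0,0,0],[0,0,0],[0,0,0],[0,0,0]], claw=[0,0,0,0,0])

```text
t: 13.72
eef_pos: [556.9, 176.5, 84.7]
tcp_rot: [3.142, 0.0, 2.598]
ft_force: [-0.4, 0.4, -0.4]
opening: 0.998
grip_force: 0.0
```

>>> arm_command(delta_pos=[[0,0,0.1],[0,0,0.25],[0,0,0.4],[0,0,0.55],[0,0,0.7]], delta_rot=[[0,0,0],[0,0,0],[0,0,0],[0,0,0],[0,0,0]], claw=[0,0,0,0,0])

```text
t: 14.13
eef_pos: [556.5, 176.4, 261.6]
tcp_rot: [3.142, -0.0, 2.598]
ft_force: [0.2, 0.0, -0.4]
opening: 0.999
grip_force: 0.0
```

>>> arm_command(delta_pos=[[0,0,0],[0,0,0],[0,0,0],[0,0,0],[0,0,0]], delta_rot=[[0,0,0],[0,0,0],[0,0,0],[0,0,0],[0,0,0]], claw=[0,0,0,0,0])

```text
t: 14.55
eef_pos: [556.5, 176.4, 258.2]
tcp_rot: [-3.14, -0.002, 2.598]
ft_force: [0.2, 0.4, -0.7]
opening: 1.0
grip_force: 0.0
```

Run:
```python
from h import *
c=calibration('wrist');im=read_camera('wrist');save('w7',im);np.save('w7.npy',c['T'])
p=proj(c,[[557,176.5,120]])[0].astype(int);u,v=max(0,p[0]-50),max(0,p[1]-50);print(u,v,state()['eef_pos'])
t=cv2.resize(im[v:v+100,u:u+100],None,fx=6,fy=6,interpolation=cv2.INTER_CUBIC);save('c6',t)
```

```text
228 143 [556.63360905 176.43134279 258.35584102]
```

View pics/c6.png

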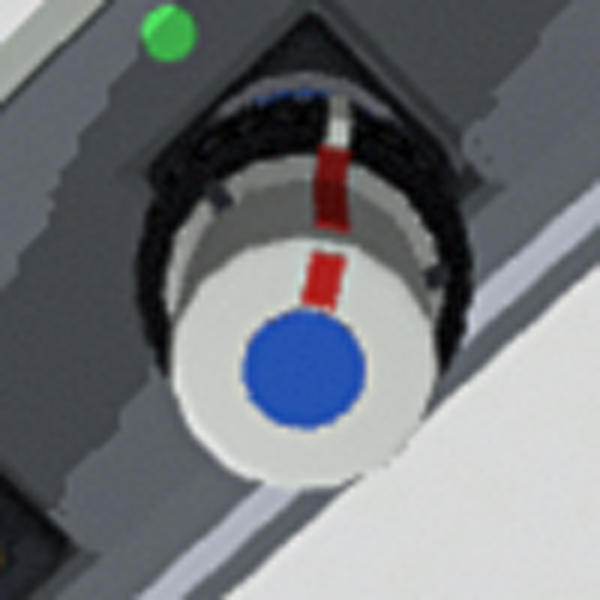

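The white line at (338,122) sits on the red mark at (332,185). The scope is seated in the middle well and the arm is clear, so I'll hand it in.

```bash
python3 -c "
from cell import *
print(job_done())"
```

```text
the job is handed in; nothing more can be done
None
```

The job is handed in: the microscope stands in the middle (free) well, and the last picture shows its zoom collar's white line on the red mark; the final call returned no verdict.

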